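Click the colour dial on to the vial in use

ROBOT

A 7-joint arm with a two-finger parallel gripper is mounted at the origin on a cart in front of the work surface, level with it; the furniture and walls round the work are solid. World frame = base frame: x ahead of the robot, y to its left, z up, the work surface at z = 0. Lengths are in mm, angles in rad, forces in N, time in s.
With the tool pointing down it reaches from about 400 to 850 mm from the base axis. Payload 6.9 kg.
Tool frame: the origin (TCP) lies on the mounting face of the last link; the fingertips stand 173 mm ahead of it and the grasp point (between the pads) lies 155 mm ahead of it (arm.tip_extent is the distance from the TCP to the fingertips, in mm); z points along the fingers, y is the line along which they close (so a half turn about z gives the same grasp; the last joint's range is limited). The gripper opens to 85 mm and grips with 20 to 120 N. Pads are 22 mm wide; open, the fingers measure 114 mm over their backs; the gripper's body (76 mm by 85 mm) begins 54 mm behind the grasp point. The pads swing forward as they close: fully open they stand 13 mm farther back than shut.
Start: joints at [1.222, 0.507, -0.238, 1.5, 0.126, 1.149, -0.155], TCP at [273.961, -561.75, 404.675] pointing down, gripper open.
Joint ranges: [-3.08, 3.08], [-0.24, 2.05], [-1.43, 1.35], [0, 2.5], [-1.52, 4.66], [0.17, 1.96], [-2.89, 2.89]. Speed limits (rad/s): [2.39, 2.39, 3.14, 3.14, 3.14, 3.14, 3.14].

INTERFACE

Orientations are given as a unit quaternion [w, x, y, z].
In Python, from cell import arm, eyes, ticket gives the robot as it stands. The module is installed in compiled form; this text tells all that it offers.
- The arm moves only by the tool play_rows, never from a script. Its arguments are lists of equal length, an entry for each row: "delta_pos": the shift along the tool's x, y, z each as a share of 20 cm, from -1 to 1, a list of three; "angular": the turn, a rotation vector about the tool's x, y, z each as a share of 90 degrees, from -1 to 1, a list of three. A call has 1 to 10 rows; each row is the pose to reach, as a shift and turn from the pose commanded when the call began, along the tool's axes at that moment; what a row does not reach only later rows make up. A row lasts 1/12 s, in which the tool goes at most 41.7 mm and 7.16 degrees, less where a joint would pass 70% of its speed; a pose out of reach is approached as far as the arm can. A call with a number of a shift or a turn outside -1 to 1 is refused whole. A call with a gripper value outside its range is refused whole. "hand" is the gripper command: -1 is shut, 1 is fully open, values between are in proportion, set as the call begins (left out, the last holds). The fingers move at their own pace and stop on an object; "force" is the grip in N (left out, the last holds). Time passes only in rows, so rows that repeat a pose let the fingers close. It gives the time, the measured TCP pose, the force, the opening and the grip force at its end, in the units of the state.
- arm.read_state(): the state, without advancing time (a new reading comes with each control period).
- eyes.camera(name): name is "side" or "top"; returns a dict with "pixels" (420x560x3 uint8, blue, green, red), "fx", "fy", "cx", "cy" (pixels), "pose" (4x4, takes a point from camera to world coordinates). Camera axes: x right, y down, z forward; pixel columns grow to the right and rows downward; lengths in mm; the calibration is good to about 2 mm. A picture is of the moment at which its call begins. There is no depth.
- ticket.job_done(): hands the job in; it is judged then, once.
Trained networks look in the newest picture that a camera, given by its name, has taken for a name from the list of things; names that differ only in an ending like _2 or _b are one class to them, and where a whole thing is asked for, a point or a joint stands for the part that bears it (a point fixed in the world has none). Each returns a list of dicts, best first, with "score" (0 to 1); they miss things now and then, are a little off and sometimes report something else, mostly with a low value. They report only what shows in the picture. A call takes as long as a camera call. They do not tell look-alikes from the thing itself.
- eyes.look_for(camera, name): "centre" ([column, row] in pixels, amid what is visible of it).
- eyes.trace(camera, name): "region" (420x560 bool, what is visible of it) and "centre" ([column, row] in pixels, amid what is visible of it).
The state is a dict: "time": time; "qpos": joint angles; "qd": joint speeds; "tau": joint torques, N m; "position": TCP position; "eef_rot": TCP orientation; "wrist_force": force on the tool from outside, world axes, zero at the start; "moment": the same for the moment, N m; "grip_width": opening from 0.0 (shut) to 1.0 (fully open); "grip_force": force on a finger pad.
Only numpy, scipy, OpenCV 4.12 (cv2) and the standard library are available. Lean on these libraries where they do the work, as an engineer would, in place of code of your own. Each camera call takes 0.05 s, during which the arm holds its last target. There are 200 camera calls.

TASK

Set the colour dial to the vial in use: with a fingertip, gently flick the fins of its thumbwheel forward (the way the white arrow points, counter-clockwise seen from above), click by click, until the sector with the colour of the vial that stands in the yellow ring (blue for the blue cap, brown for the copper-brown cap, green for the cream cap and green label) has clicked in at the red pointer. Do not go past that sector. Nothing is grasped or lifted, and the vials stay standing where they are.

Things in the scene. Friction and masses are not known exactly. Their poses are not given: they have to be found in the camera images.
- dial: colour dial fixed to the table, 148 mm across, 54 mm high: grey round foot (radius 74 mm, 10 mm high) with a black thumbwheel lying flat on an upright axle. Origin on the axle at table level; z up. x points from the axle to the red pointer, on the side far from the robot; the side round -x, towards the robot, is open. The dial may be turned 26 degrees either way
- dial_pointer (a point): tip of the fixed red pointer, 59 mm from the axle along the dial's +x, 51 mm above the table. It stands on the guard, a fixed wall 64 to 72 mm from the axle and up to 51 mm high that runs from -96 to +96 degrees round the dial's x axis; outside that arc the wheel can be reached from above and from outside
- dial_front (a point): middle of the open side: point on top of the foot's lip, 66 mm from the axle along the dial's -x, 10 mm above the table. The white arrow lies here and shows forward: here the wheel's edge moves towards the dial's -y (to the right, seen from the robot)
- dial_wheel (a joint): turn of the wheel about the dial's z, rad, forward (counter-clockwise from above) positive. At 0 white is at the pointer, then 1.047 grey, 2.094 yellow, 3.142 blue, 4.189 brown, 5.236 green. A spring click every 60 degrees: let go before half way it springs back, pushed well over 30 degrees it snaps on to the next. 2 to 3 N at a fin moves it. Starts at white or grey (rarely stuck half way)
- white_sector (a point): centre of the wheel's white sector, on its top face, 24 mm from the axle, 51 mm above the table; it turns with the wheel. Six sectors, 60 degrees each, one between each two fins; seen from above, clockwise: white, grey, yellow, blue, brown, green
- fin_mid (a point): middle of one of the wheel's six upright black fins; it turns with the wheel. The fins stand 60 degrees apart (in the dial's frame at the joint value plus 30, 90, 150, 210, 270, 330 degrees about z), 6 mm thick, from the disc (radius 38 mm) out to 56 mm from the axle, from 20 to 50 mm above the table; this point is 52 mm out and 35 mm up
- vial_board: white board fixed to the table, 190 x 62 x 6 mm, with three marked places in a row along its x axis (-60, 0 and +60 mm), a vial on each. Origin: centre of its underside. The place at x = -60 mm has the yellow ring, the others thin grey ones
- in_use_ring (a point): centre of the yellow ring (outer diameter 49 mm) on the board's top face, 6 mm above the table: the vial standing here is the one in use
- blue_vial_mid (a point): centre of the vial with the blue cap, half-way up; one of the three loose vials standing on the board: dark glass, 31 mm across, 66 mm high. Leave it standing where it is
- copper_vial_mid (a point): centre of the vial with the copper-brown cap, half-way up; one of the three loose vials standing on the board: white body, 25 mm across, 44 mm high. Leave it standing where it is
- green_vial_mid (a point): centre of the vial with the green label, half-way up; one of the three loose vials standing on the board: dark glass, cream cap, 24 mm across, 50 mm high. Leave it standing where it is
Not all that is in view belongs to the job. Leave any purple look-alike of the part that bears copper_vial_mid alone.

How it is judged:
By the outcome, as a careful person would: the job done as asked, in the order asked, and still so for the second after the job is handed in, with the robot touching nothing.
It also fails if it takes over 58 s, if anything falls off the work surface, if the arm or the gripper's body presses on something with over 40 N, if the wrist force passes 120 N, or if a joint passes its speed limit or range.

## Working session

There is one attempt and no reset: what is moved stays moved. The work goes in short steps, Python scripts to look and compute and a tool call to move; the robot and the scene stay as the last step left them, time stands still between calls to the robot, and variables do not carry over. Pictures are saved under pics/ and viewed, at most 10 in all, crops included, and the job is handed in when it is done.

Besides the shell and the picture viewer there is one more tool, called by a JSON object that holds its "name" and its "arguments", one argument or row to a line. play_rows: Moves the arm, as the interface text tells. Shift numbers are shares of 20 cm and turn numbers shares of 90 degrees, none past 1 either way. Its arguments: {"type":"object","properties":{"delta_pos":{"type":"array","items":{"type":"array","items":{"type":"number","minimum":-1,"maximum":1}}},"angular":{"type":"array","items":{"type":"array","items":{"type":"number","minimum":-1,"maximum":1}}},"hand":{"type":"number"},"force":{"type":"number"}},"required":["delta_pos","angular"]}

```bash
mkdir -p pics
cat > h.py <<'E'
import numpy as np, cv2
from cell import arm, eyes, ticket
from scipy.spatial.transform import Rotation as R
def ray(c,px):
    d=np.array([(px[0]-c['cx'])/c['fx'],(px[1]-c['cy'])/c['fy'],1.]); P=np.array(c['pose'])
    return P[:3,3],P[:3,:3]@d
def at_z(c,px,z):
    o,d=ray(c,px); return o+d*(z-o[2])/d[2]
def proj(c,p):
    P=np.array(c['pose']); q=P[:3,:3].T@(np.array(p)-P[:3,3]); return np.array([c['cx']+c['fx']*q[0]/q[2],c['cy']+c['fy']*q[1]/q[2]])
E
python3 - <<'E'
from h import *
s=arm.read_state(); print(s['position'],s['eef_rot'],s['grip_width'],s['time'])
Z=dict(dial_pointer=51,dial_front=10,white_sector=51,fin_mid=35,in_use_ring=6,blue_vial_mid=39,copper_vial_mid=28,green_vial_mid=31,dial=27,vial_board=3)
ims=[]
for n in('side','top'):
    c=eyes.camera(n); cv2.imwrite(f'pics/{n}0.png',c['pixels']); print(n,np.round(np.array(c['pose']),2).tolist(),c['fx'])
    for k,z in Z.items():
        print(k,[(round(d['score'],2),np.round(d['centre']).tolist(),np.round(at_z(c,d['centre'],z)[:2]).tolist()) for d in eyes.look_for(n,k)[:6]])
E
```

```text
[ 273.82882883 -561.60082958  403.83301176] [-8.60581238e-04  9.74366447e-01  2.24964965e-01 -2.23152902e-04] 0.9983998705963676 0.0
side [[1.0, 0.05, -0.06, 600.02], [0.08, -0.57, 0.82, -890.62], [0.01, -0.82, -0.57, 602.68], [0.0, 0.0, 0.0, 1.0]] 472.31105213155496
dial_pointer [(0.8, [268.0, 198.0], [520.0, -74.0])]
dial_front [(0.65, [267.0, 199.0], [512.0, -18.0])]
white_sector [(0.65, [262.0, 192.0], [503.0, -53.0])]
fin_mid [(0.67, [260.0, 190.0], [497.0, -22.0])]
in_use_ring [(0.75, [284.0, 275.0], [566.0, -256.0]), (0.27, [280.0, 262.0], [555.0, -223.0])]
blue_vial_mid [(0.58, [249.0, 254.0], [500.0, -244.0])]
copper_vial_mid [(0.87, [292.0, 304.0], [585.0, -348.0]), (0.58, [278.0, 262.0], [554.0, -249.0])]
green_vial_mid [(0.73, [283.0, 277.0], [566.0, -290.0]), (0.71, [316.0, 264.0], [623.0, -249.0])]
dial [(0.58, [268.0, 199.0], [516.0, -43.0]), (0.34, [286.0, 277.0], [570.0, -285.0])]
vial_board [(0.93, [286.0, 277.0], [569.0, -259.0]), (0.47, [266.0, 199.0], [509.0, -10.0])]
top [[0.01, -1.0, 0.1, 466.86], [-1.0, -0.01, -0.01, -128.47], [0.01, -0.1, -1.0, 900.89], [0.0, 0.0, 0.0, 1.0]] 386.98261911601446
dial_pointer [(0.56, [229.0, 236.0], [493.0, -30.0])]
dial_front [(0.56, [230.0, 231.0], [506.0, -27.0])]
white_sector [(0.78, [227.0, 233.0], [499.0, -25.0])]
fin_mid [(0.62, [227.0, 232.0], [504.0, -24.0])]
in_use_ring [(0.6, [323.0, 214.0], [547.0, -243.0])]
blue_vial_mid [(0.71, [324.0, 238.0], [491.0, -239.0]), (0.5, [230.0, 237.0], [491.0, -30.0])]
copper_vial_mid [(0.51, [327.0, 213.0], [548.0, -249.0])]
green_vial_mid [(0.53, [328.0, 182.0], [618.0, -249.0])]
dial [(0.59, [230.0, 232.0], [502.0, -30.0])]
vial_board [(0.59, [321.0, 210.0], [557.0, -238.0])]
```

View pics/top0.png

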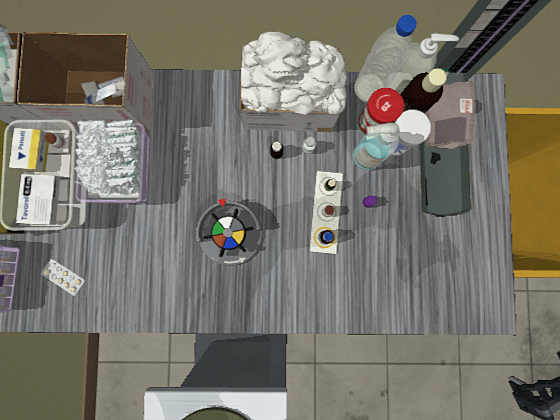

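View pics/side0.png

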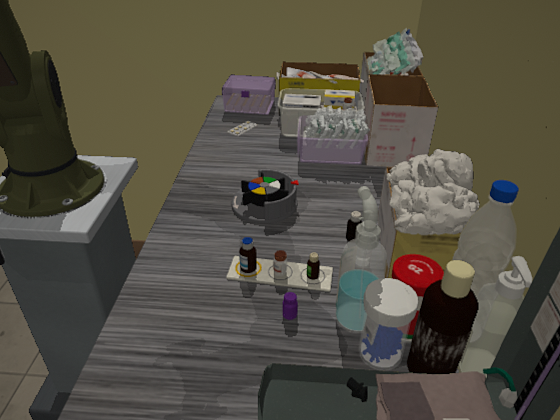

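The blue vial stands in the yellow ring (top 325,237; side 248,256), so the target is blue. The dial is at about (229,232) in the top view, and its pointer is at about (222,202). I'll enlarge it to get the joint angle.

Run:
```python
from h import *
c=eyes.camera('top'); im=c['pixels']
cr=cv2.resize(im[190:275,185:275],None,fx=6,fy=6,interpolation=cv2.INTER_CUBIC); cv2.imwrite('pics/dz.png',cr)
r=max(eyes.trace('top','dial'),key=lambda d:d['score'])['region']
ys,xs=np.nonzero(r); print(xs.min(),xs.max(),ys.min(),ys.max())
hsv=cv2.cvtColor(im,cv2.COLOR_BGR2HSV)
sub=np.zeros(im.shape[:2],bool); sub[190:275,185:275]=1
red=sub&((hsv[...,0]<8)|(hsv[...,0]>172))&(hsv[...,1]>130)&(hsv[...,2]>80)
n,l,st,ce=cv2.connectedComponentsWithStats(red.astype(np.uint8))
for i in range(1,n):
    if st[i,4]>3: print('red',st[i],ce[i],at_z(c,ce[i],51))
# hub
for p in [(228,232)]: print(at_z(c,p,51))
for h,(a,b) in dict(blue=(105,130),green=(45,85),yellow=(20,35)).items():
    m=sub&(hsv[...,0]>=a)&(hsv[...,0]<=b)&(hsv[...,1]>130)&(hsv[...,2]>60)
    y,x=np.nonzero(m); print(h,len(x),x.mean(),y.mean(),at_z(c,(x.mean(),y.mean()),51))
```

```text
196 261 200 265
red [218 199   8   8  37] [221.81081081 201.83783784] [568.5612648  -12.53255303  51.        ]
[502.12397435 -27.5902759   51.        ]
blue 121 229.6198347107438 242.98347107438016 [478.15835515 -31.63483622  51.        ]
green 112 217.04464285714286 228.49107142857142 [509.59337089  -3.42849694  51.        ]
yellow 124 238.21774193548387 235.6048387096774 [494.43854407 -50.11377072  51.        ]
```

View pics/dz.png

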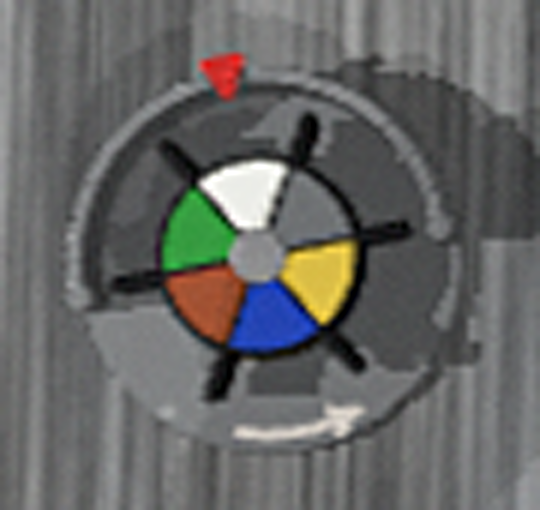

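Axle is at (502, -27) and dial x is at about +12° world. The joint is at 0 (white), so it needs 3 clicks to blue. The plan is to shut the gripper and push with the fingertip outside the disc on the open side, along dial -y. First I transfer towards the dial at height.

{"name": "play_rows", "arguments": {
  "delta_pos": [
    [0.2,-0.2,0],
    [0.35,-0.4,0],
    [0.5,-0.55,0],
    [0.65,-0.7,0],
    [0.8,-0.9,0],
    [0.9,-1,0],
    [0.9,-1,0],
    [0.9,-1,0],
    [0.9,-1,0]
  ],
  "angular": [
    [0,0,-0.05],
    [0,0,-0.1],
    [0,0,-0.15],
    [0,0,-0.2],
    [0,0,-0.25],
    [0,0,-0.3],
    [0,0,-0.35],
    [0,0,-0.4],
    [0,0,-0.4]
  ],
  "hand": -1
}}

```text
time: 1.95
position: [348.6, -301.7, 405.2]
eef_rot: [0.0, 0.855, 0.518, 0.0]
wrist_force: [0.9, -1.0, 0.7]
grip_width: 0.002
grip_force: 0.0
```

```bash
cat >> h.py <<'E'
A=np.array([502.,-27.]); PSI=np.radians(12); U=np.array([np.cos(PSI),np.sin(PSI)]); V=np.array([-U[1],U[0]])
def status(dx=None,dy=None,tip=None):
    s=arm.read_state(); p=np.array(s['position']); w,x,y,z=s['eef_rot']; r=R.from_quat([x,y,z,w])
    print('t',round(s['time'],2),'pos',np.round(p,1),'grip',round(s['grip_width'],3),'F',np.round(s['wrist_force'],1),'ext',arm.tip_extent)
    tp=p+r.apply([0,0,arm.tip_extent]); d=tp[:2]-A; print('tip dial',np.round([d@U,d@V,tp[2]],1))
    if dx is not None:
        g=np.r_[A+dx*U+dy*V,tip+arm.tip_extent]; rg=R.from_matrix(np.c_[np.r_[V,0],np.r_[U,0],[0,0,-1]])
        print('shift',np.round(r.inv().apply(g-p)/200,3),'turn',np.round((r.inv()*rg).as_rotvec()/(np.pi/2),3))
E
python3 -c "
from h import *
status(-57,50,130)"
```

```text
t 1.95 pos [ 348.6 -301.7  405.2] grip 0.002 F [ 0.9 -1.   0.7] ext 173.4
tip dial [-207.1 -236.9  231.8]
shift [ 1.583 -0.337  0.508] turn [ 0.    0.   -0.44]
```

{"name": "play_rows", "arguments": {
  "delta_pos": [
    [0.2,-0.04,0],
    [0.4,-0.08,0],
    [0.6,-0.12,0],
    [0.8,-0.16,0.05],
    [1,-0.2,0.1],
    [1,-0.22,0.1],
    [1,-0.22,0.1],
    [1,-0.22,0.1]
  ],
  "angular": [
    [0,0,-0.06],
    [0,0,-0.12],
    [0,0,-0.18],
    [0,0,-0.24],
    [0,0,-0.3],
    [0,0,-0.36],
    [0,0,-0.44],
    [0,0,-0.44]
  ]
}}

```text
time: 2.62
position: [403.4, -105.9, 384.6]
eef_rot: [-0.0, 0.631, 0.776, -0.0]
wrist_force: [-0.2, -0.6, 0.6]
grip_width: 0.003
grip_force: 0.0
```

```bash
python3 -c "
from h import *
status(-57,52,90)"
```

```text
t 2.62 pos [ 403.4 -105.9  384.6] grip 0.003 F [-0.2 -0.6  0.6] ext 173.4
tip dial [-112.9  -56.6  211.2]
shift [0.544 0.278 0.606] turn [-0.    -0.    -0.002]
```

{"name": "play_rows", "arguments": {
  "delta_pos": [
    [0.18,0.09,0.1],
    [0.36,0.18,0.25],
    [0.54,0.28,0.4],
    [0.54,0.28,0.55],
    [0.54,0.28,0.61],
    [0.54,0.28,0.61],
    [0.54,0.28,0.61]
  ],
  "angular": [
    [0,0,0],
    [0,0,0],
    [0,0,0],
    [0,0,0],
    [0,0,0],
    [0,0,0],
    [0,0,0]
  ]
}}

```text
time: 3.2
position: [436.4, 10.5, 262.3]
eef_rot: [-0.001, 0.634, 0.773, -0.001]
wrist_force: [-0.2, -0.2, 0.3]
grip_width: 0.002
grip_force: 0.0
```

Run:
```python
from h import *
status(-57,52,26)
c=eyes.camera('side'); u=proj(c,[490,-20,40]).astype(int); print(u)
cv2.imwrite('pics/s1.png',cv2.resize(c['pixels'][u[1]-70:u[1]+50,u[0]-80:u[0]+80],None,fx=5,fy=5,interpolation=cv2.INTER_CUBIC))
```

```text
t 3.2 pos [436.4  10.5 262.3] grip 0.002 F [-0.2 -0.2  0.3] ext 173.4
tip dial [-56.8  50.3  88.9]
shift [ 0.009 -0.003  0.314] turn [-0.001 -0.    -0.007]
[257 187]
```

View pics/s1.png

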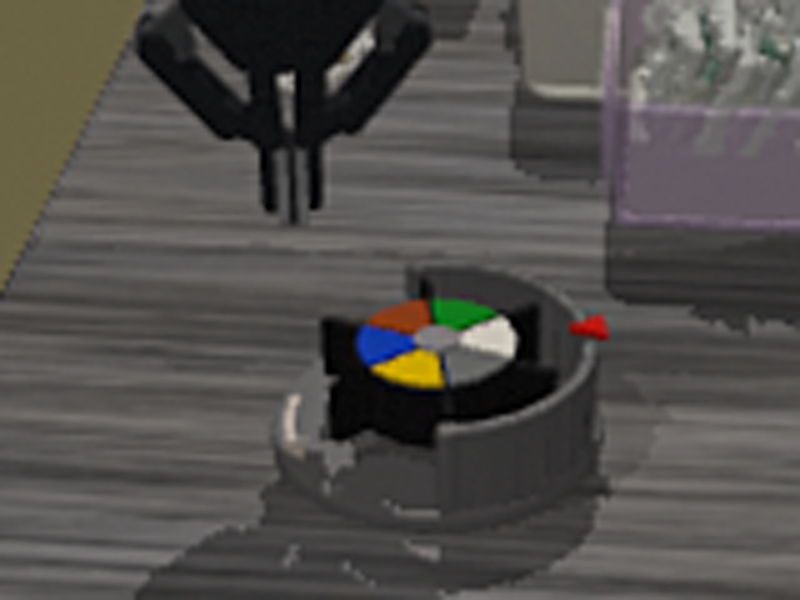

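The side view shows the shut fingers hovering above the gap on the near-left side (tip about 293,220 in the crop). White is at the pointer, and the knuckles will stay above the disc at a tip height of 26 mm. Descending.

{"name": "play_rows", "arguments": {
  "delta_pos": [
    [0.01,0,0.08],
    [0.01,0,0.16],
    [0.01,0,0.24],
    [0.01,0,0.3],
    [0.01,0,0.315],
    [0.01,0,0.315]
  ],
  "angular": [
    [0,0,0],
    [0,0,0],
    [0,0,0],
    [0,0,0],
    [0,0,0],
    [0,0,0]
  ]
}}

```text
time: 3.75
position: [436.3, 12.2, 200.4]
eef_rot: [0.001, 0.633, 0.774, 0.0]
wrist_force: [-0.0, -0.2, -1.0]
grip_width: -0.0
grip_force: 0.0
```

```bash
python3 -c "
from h import *
status(-57,0,26)"
```

```text
t 3.75 pos [436.3  12.2 200.4] grip -0.0 F [-0.  -0.2 -1. ] ext 173.4
tip dial [-56.   51.8  27. ]
shift [-0.26  -0.002  0.005] turn [ 0.001  0.001 -0.007]
```

{"name": "play_rows", "arguments": {
  "delta_pos": [
    [-0.03,0,0],
    [-0.06,0,0],
    [-0.085,0,0],
    [-0.11,0,0],
    [-0.13,0,0],
    [-0.15,0,0],
    [-0.17,0,0],
    [-0.19,0,0],
    [-0.2,0,0],
    [-0.2,0,0]
  ],
  "angular": [
    [0,0,0],
    [0,0,0],
    [0,0,0],
    [0,0,0],
    [0,0,0],
    [0,0,0],
    [0,0,0],
    [0,0,0],
    [0,0,0],
    [0,0,0]
  ]
}}

```text
time: 4.58
position: [441.0, -28.0, 199.3]
eef_rot: [-0.002, 0.633, 0.774, -0.004]
wrist_force: [-9.8, -1.8, 4.3]
grip_width: -0.001
grip_force: 5.7
```

```bash
cat >> h.py <<'E'
def dial(show=None):
    c=eyes.camera('top'); im=c['pixels']; hsv=cv2.cvtColor(im,cv2.COLOR_BGR2HSV); o=np.r_[A,51]
    m0=np.zeros(im.shape[:2],np.uint8); cv2.circle(m0,tuple(np.round(proj(c,o)).astype(int).tolist()),17,1,-1)
    for k,(a,b,off) in dict(blue=(105,130,180),green=(45,85,60),yellow=(20,35,240),brown=(4,15,120)).items():
        m=(m0>0)&(hsv[...,0]>=a)&(hsv[...,0]<=b)&(hsv[...,1]>130)&(hsv[...,2]>60); y,x=np.nonzero(m)
        if len(x)>15:
            d=at_z(c,(x.mean(),y.mean()),51)[:2]-A; print(k,len(x),'joint deg',round((np.degrees(np.arctan2(d@V,d@U))-off)%360,1))
    if show: u=proj(c,o).astype(int); cv2.imwrite(show,cv2.resize(im[u[1]-45:u[1]+45,u[0]-50:u[0]+50],None,fx=6,fy=6,interpolation=cv2.INTER_CUBIC))
E
python3 -c "
from h import *
status(); dial('pics/p1.png')"
```

```text
t 4.58 pos [441.  -28.  199.3] grip -0.001 F [-9.8 -1.8  4.3] ext 173.4
tip dial [-61.3  11.4  25.9]
blue 113 joint deg 30.8
yellow 123 joint deg 29.8
```

View pics/p1.png

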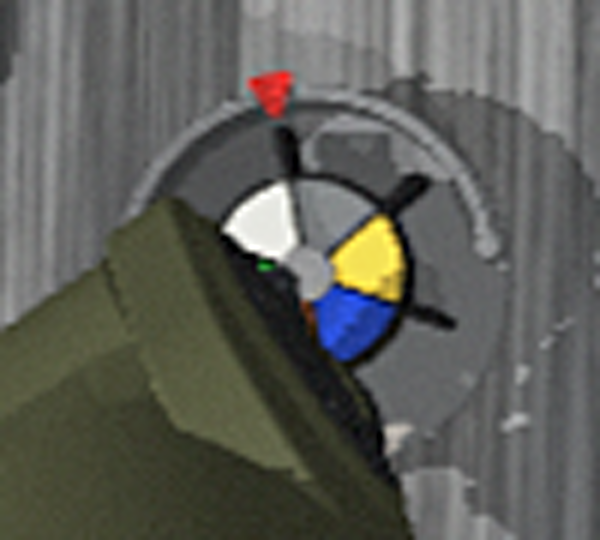

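The wheel is at about 30°, held by the finger, with the fin tip pressing the inner finger outward at about 10 N. I'll ease outward a little while finishing the push.

{"name": "play_rows", "arguments": {
  "delta_pos": [
    [0,-0.015,0],
    [-0.015,-0.02,0],
    [-0.03,-0.02,0],
    [-0.04,-0.02,0],
    [-0.05,-0.02,0],
    [-0.05,-0.02,0]
  ],
  "angular": [
    [0,0,0],
    [0,0,0],
    [0,0,0],
    [0,0,0],
    [0,0,0],
    [0,0,0]
  ]
}}

```text
time: 5.13
position: [442.1, -37.5, 199.7]
eef_rot: [0.0, 0.633, 0.775, -0.0]
wrist_force: [-3.6, -1.7, 1.0]
grip_width: -0.001
grip_force: 1.6
```

```bash
python3 -c "
from h import *
status(-57,52,62); dial()"
```

```text
t 5.13 pos [442.1 -37.5 199.7] grip -0.001 F [-3.6 -1.7  1. ] ext 173.4
tip dial [-60.8   2.   26.3]
shift [ 0.249  0.017 -0.179] turn [-0.     0.    -0.005]
blue 94 joint deg 47.2
yellow 124 joint deg 40.8
```

{"name": "play_rows", "arguments": {
  "delta_pos": [
    [-0.015,-0.01,0],
    [-0.03,-0.02,0],
    [-0.04,-0.03,0],
    [-0.05,-0.03,0],
    [-0.05,-0.03,0]
  ],
  "angular": [
    [0,0,0],
    [0,0,0],
    [0,0,0],
    [0,0,0],
    [0,0,0]
  ]
}}

```text
time: 5.6
position: [438.3, -47.9, 199.8]
eef_rot: [0.0, 0.632, 0.775, 0.0]
wrist_force: [-0.1, 0.0, 0.2]
grip_width: 0.002
grip_force: 0.0
```

```bash
python3 -c "
from h import *
status(-57,52,62); dial()"
```

```text
t 5.6 pos [438.3 -47.9 199.8] grip 0.002 F [-0.1  0.   0.2] ext 173.4
tip dial [-66.5  -7.2  26.4]
shift [ 0.296  0.046 -0.178] turn [ 0.     0.    -0.005]
blue 77 joint deg 69.0
yellow 122 joint deg 59.4
```

One click done (joint about 60°, no contact). Lift, go back and lower behind the next fin.

{"name": "play_rows", "arguments": {
  "delta_pos": [
    [0,0,-0.1],
    [0,0,-0.19],
    [0,0,-0.19],
    [0.15,0.02,-0.19],
    [0.3,0.04,-0.19],
    [0.3,0.04,-0.19],
    [0.3,0.04,-0.19],
    [0.3,0.04,-0.1],
    [0.3,0.04,0],
    [0.3,0.04,0]
  ],
  "angular": [
    [0,0,0],
    [0,0,0],
    [0,0,0],
    [0,0,0],
    [0,0,0],
    [0,0,0],
    [0,0,0],
    [0,0,0],
    [0,0,0],
    [0,0,0]
  ]
}}

```text
time: 6.48
position: [433.2, 11.8, 197.3]
eef_rot: [-0.001, 0.632, 0.775, -0.001]
wrist_force: [-0.7, 0.1, -0.4]
grip_width: 0.0
grip_force: 0.0
```

```bash
python3 -c "
from h import *
status(-63,11,26); dial()"
```

```text
t 6.48 pos [433.2  11.8 197.3] grip 0.0 F [-0.7  0.1 -0.4] ext 173.4
tip dial [-59.9  52.3  23.9]
shift [-0.207 -0.017 -0.01 ] turn [-0.002 -0.    -0.005]
blue 126 joint deg 60.0
green 113 joint deg 60.0
yellow 124 joint deg 59.9
brown 113 joint deg 59.4
```

{"name": "play_rows", "arguments": {
  "delta_pos": [
    [-0.03,0.01,0],
    [-0.06,0.01,0],
    [-0.085,0.005,0],
    [-0.11,0,0],
    [-0.135,-0.005,0],
    [-0.16,-0.01,0],
    [-0.18,-0.015,0],
    [-0.2,-0.02,0],
    [-0.22,-0.02,0],
    [-0.24,-0.02,0]
  ],
  "angular": [
    [0,0,0],
    [0,0,0],
    [0,0,0],
    [0,0,0],
    [0,0,0],
    [0,0,0],
    [0,0,0],
    [0,0,0],
    [0,0,0],
    [0,0,0]
  ]
}}

```text
time: 7.37
position: [440.0, -35.7, 199.8]
eef_rot: [0.0, 0.632, 0.775, 0.0]
wrist_force: [0.2, 0.1, -0.4]
grip_width: 0.0
grip_force: 0.0
```

```bash
python3 -c "
from h import *
status(-66,-7,26); dial()"
```

```text
t 7.37 pos [440.  -35.7 199.8] grip 0.0 F [ 0.2  0.1 -0.4] ext 173.4
tip dial [-62.4   4.3  26.4]
shift [-0.057 -0.017  0.002] turn [ 0.     0.    -0.005]
blue 123 joint deg 99.1
yellow 122 joint deg 99.9
brown 108 joint deg 102.0
```

{"name": "play_rows", "arguments": {
  "delta_pos": [
    [-0.015,-0.005,0],
    [-0.03,-0.01,0],
    [-0.045,-0.02,0],
    [-0.055,-0.02,0],
    [-0.055,-0.02,0]
  ],
  "angular": [
    [0,0,0],
    [0,0,0],
    [0,0,0],
    [0,0,0],
    [0,0,0]
  ]
}}

```text
time: 7.83
position: [437.9, -47.1, 199.7]
eef_rot: [0.0, 0.632, 0.775, -0.0]
wrist_force: [-0.2, -0.7, 0.5]
grip_width: -0.004
grip_force: 0.0
```

```bash
python3 -c "
from h import *
status(-60,52,26); dial()"
```

```text
t 7.83 pos [437.9 -47.1 199.7] grip -0.004 F [-0.2 -0.7  0.5] ext 173.4
tip dial [-67.   -6.4  26.3]
shift [0.292 0.032 0.001] turn [-0.     0.    -0.005]
blue 122 joint deg 119.0
yellow 112 joint deg 118.2
brown 81 joint deg 126.6
```

Second click (yellow at the pointer, about 120°). Same cycle for the third.

{"name": "play_rows", "arguments": {
  "delta_pos": [
    [0,0,-0.1],
    [0,0,-0.19],
    [0,0,-0.19],
    [0.15,0.02,-0.19],
    [0.29,0.03,-0.19],
    [0.29,0.03,-0.19],
    [0.29,0.03,-0.19],
    [0.29,0.03,-0.1],
    [0.29,0.03,0],
    [0.29,0.03,0]
  ],
  "angular": [
    [0,0,0],
    [0,0,0],
    [0,0,0],
    [0,0,0],
    [0,0,0],
    [0,0,0],
    [0,0,0],
    [0,0,0],
    [0,0,0],
    [0,0,0]
  ]
}}

```text
time: 8.72
position: [431.4, 10.4, 197.3]
eef_rot: [-0.001, 0.632, 0.775, -0.002]
wrist_force: [-0.7, 0.1, 0.6]
grip_width: 0.001
grip_force: 0.0
```

```bash
python3 -c "
from h import *
status(-63,4,26); dial()"
```

```text
t 8.72 pos [431.4  10.4 197.3] grip 0.001 F [-0.7  0.1  0.6] ext 173.4
tip dial [-62.   51.3  23.9]
shift [-0.236 -0.007 -0.01 ] turn [-0.003 -0.    -0.005]
blue 121 joint deg 119.4
green 114 joint deg 119.2
yellow 127 joint deg 120.1
brown 120 joint deg 120.3
```

{"name": "play_rows", "arguments": {
  "delta_pos": [
    [-0.03,0.02,0],
    [-0.06,0.02,0],
    [-0.085,0.015,0],
    [-0.11,0.01,0],
    [-0.135,0.005,0],
    [-0.16,0,0],
    [-0.18,-0.005,0],
    [-0.2,-0.01,0],
    [-0.22,-0.01,0],
    [-0.235,-0.01,0]
  ],
  "angular": [
    [0,0,0],
    [0,0,0],
    [0,0,0],
    [0,0,0],
    [0,0,0],
    [0,0,0],
    [0,0,0],
    [0,0,0],
    [0,0,0],
    [0,0,0]
  ]
}}

```text
time: 9.6
position: [440.0, -35.8, 199.8]
eef_rot: [0.0, 0.632, 0.775, 0.0]
wrist_force: [-0.4, 0.4, -0.4]
grip_width: 0.003
grip_force: 0.0
```

```bash
python3 -c "
from h import *
status(-66,-7,26); dial()"
```

```text
t 9.6 pos [440.  -35.8 199.8] grip 0.003 F [-0.4  0.4 -0.4] ext 173.4
tip dial [-62.4   4.2  26.4]
shift [-0.057 -0.017  0.002] turn [ 0.     0.    -0.005]
blue 120 joint deg 164.2
green 113 joint deg 164.0
yellow 67 joint deg 151.0
brown 115 joint deg 164.6
```

{"name": "play_rows", "arguments": {
  "delta_pos": [
    [-0.015,-0.005,0],
    [-0.03,-0.01,0],
    [-0.045,-0.02,0],
    [-0.055,-0.02,0],
    [-0.055,-0.02,0]
  ],
  "angular": [
    [0,0,0],
    [0,0,0],
    [0,0,0],
    [0,0,0],
    [0,0,0]
  ]
}}

```text
time: 10.07
position: [437.8, -47.2, 199.7]
eef_rot: [0.0, 0.632, 0.775, -0.0]
wrist_force: [-0.2, -0.1, 0.9]
grip_width: -0.007
grip_force: 0.0
```

{"name": "play_rows", "arguments": {
  "delta_pos": [
    [0,0,-0.1],
    [0,0,-0.2],
    [0,-0.1,-0.4],
    [0,-0.1,-0.55],
    [0,-0.1,-0.7],
    [0,-0.1,-0.7],
    [0,-0.1,-0.7]
  ],
  "angular": [
    [0,0,0],
    [0,0,0],
    [0,0,0],
    [0,0,0],
    [0,0,0],
    [0,0,0],
    [0,0,0]
  ]
}}

```text
time: 10.65
position: [418.6, -50.7, 341.1]
eef_rot: [0.002, 0.632, 0.775, 0.001]
wrist_force: [0.4, -0.4, -1.1]
grip_width: 0.002
grip_force: 0.0
```

```bash
python3 -c "
from h import *
status(); dial('pics/end.png'); eyes.camera('side')
c=eyes.camera('side'); cv2.imwrite('pics/side_end.png',c['pixels'])"
```

```text
t 10.65 pos [418.6 -50.7 341.1] grip 0.002 F [ 0.4 -0.4 -1.1] ext 173.4
tip dial [-85.9  -6.2 167.7]
blue 120 joint deg 179.5
green 118 joint deg 179.5
yellow 121 joint deg 180.1
brown 117 joint deg 179.4
```

View pics/side_end.png

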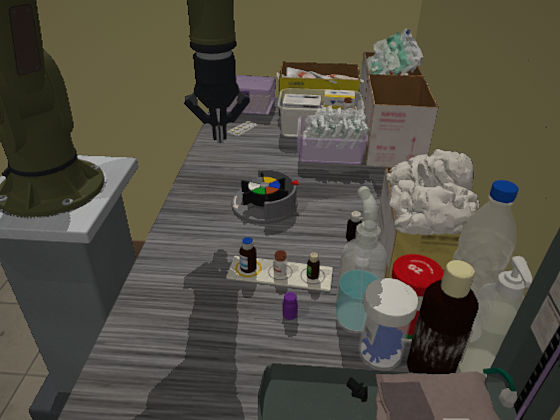

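The wheel has settled at 180° with blue at the pointer (side view about 280,185). The vials stand as before (248,256; 280,263; 314,267), and the gripper is clear.

```bash
python3 -c "
from h import *
print(ticket.job_done())"
```

```text
the job is handed in; nothing more can be done
None
```

The dial is set to blue, matching the blue-capped vial in the yellow ring: three clicks forward, settled at about 180°, vials still standing in place, gripper clear, and the job is handed in.

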